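# Fan out and park the nested finish-mixing pans

## Task

Put the three steel mixing pans away as one nest: the middle pan was dropped into the large one with its handle riding on the large pan's handle, so push that handle round sideways, without lifting the pan out, until the pan drops down flat in the large one; then set the small pan (do not drop it) flat into the middle one. Fan the three handles so that none lies over another, with at least 6 cm between the ends of any two and all three pointing out of the open front of the wooden bay, and slide the whole nest back into the bay until the large pan stands against its rear batten. Leave the other things on the bench where they are.

Things in the scene. Friction and masses are not known exactly. Their poses are not given: they have to be found in the camera images.
- pan_large: Large steel pan, open top, 112 mm across the rim, 100 mm across the base, 54 mm high, walls 3 mm, 500 g, amber finish dried inside. Origin: centre of the underside. Handle along its -x. Stands on the bench, handle roughly towards the robot; slides when pushed (the whole nest takes about 6 to 12 N).
- pan_middle: Middle steel pan, open top, 94 mm across the rim, 82 mm across the base, 59 mm high, walls 3 mm, 220 g, brown finish dried inside. Origin: centre of the underside. Handle along its -x. Starts in the large pan, cocked up 4 degrees, its grip lying on the large grip. Swung 20 degrees to either side it drops flat on the large floor, origin 3 mm above the large one's. Turns easily, 6 mm play.
- pan_small: Small steel pan, open top, 76 mm across the rim, 64 mm across the base, 64 mm high, walls 3 mm, 150 g, pale finish dried inside. Origin: centre of the underside. Handle along its -x. Starts alone on the bench. Flat in the middle pan its origin is 3 mm above the middle one's, 6 mm play. It can be lifted by pinching its grip from above.
- pan_large_end (a point): Outer end of the large pan's handle: a flat steel strap 15 mm wide from the rim, then a black grip 18 mm wide, 17 mm high from 70 to 143 mm from the pan's axis; the grip's middle line is 54 mm above the pan's underside at its inner end and 64 mm at this point. 
- pan_middle_end (a point): Outer end of the middle pan's handle: a flat steel strap 15 mm wide from the rim, then a black grip 18 mm wide, 17 mm high from 61 to 134 mm from the pan's axis; the grip's middle line is 59 mm above the pan's underside at its inner end and 69 mm at this point. Top of the grip above the top of the large grip: 17 (inner end) to 21 mm (outer end) when cocked, 9 mm when flat.
- pan_small_end (a point): Outer end of the small pan's handle: a flat steel strap 15 mm wide from the rim, then a black grip 18 mm wide, 17 mm high from 52 to 125 mm from the pan's axis; the grip's middle line is 64 mm above the pan's underside at its inner end and 74 mm at this point. Flat in the nest its top is 9 mm above the middle grip's.
- bay: Parking bay: fixed wooden battens 30 mm high, 18 mm thick, at the rear and both sides, flared at the front; the pan handles pass above them. Open along its -x. Origin: on the bench, where the large pan's axis stands when that pan touches the rear batten (inner face 53.5 mm along +x). 124 mm wide inside; side battens begin 55 mm before the origin.
- glue_bottle: Loose yellow glue bottle with an orange nozzle, standing, 42x64x203 mm; origin under its centre. Leave it alone.
- combination_pliers: Loose red-handled pliers, 62x186x14 mm, long along its y; origin under its centre. Leave alone.
- paint_brush: Loose paint brush with an orange handle, 46x238x16 mm, long along its y; origin under its centre. Leave alone.
- block_plane: Loose block plane, 48x165x66 mm, long along its y; origin under its centre. Leave alone.
- screwdriver_red: Loose screwdriver with a dark red handle, 30x212x24 mm, long along its y; origin under its centre. Leave alone.

How it is judged:
By the outcome, as a careful person would: the job done as asked, in the order asked, and still so for the second after the job is handed in, with the robot touching nothing.
It also fails if it takes over 69 s, if anything falls off the work surface, if the arm or the gripper's body presses on something with over 40 N, if the wrist force passes 120 N, or if a joint passes its speed limit or range.

## Robot

A 6-joint arm with a two-finger parallel gripper is mounted at the origin on a cart in front of the work surface, level with it; the furniture and walls round the work are solid. World frame = base frame: x ahead of the robot, y to its left, z up, the work surface at z = 0. Lengths are in m, angles in rad, forces in N, time in s.
With the tool pointing down it reaches from about 0.3 to 1 m from the base axis. Payload 5.1 kg.
Tool frame: the origin (TCP) lies midway between the tips of the shut fingers; the grasp point (between the pads) lies 19 mm behind it (r.grip_depth is the z of the grasp point in the tool frame, in m); z points along the fingers, y is the line along which they close (so a half turn about z gives the same grasp; the last joint's range is limited). The gripper opens to 95 mm and grips with 3 to 60 N. Pads are 20 mm wide; open, the fingers measure 119 mm over their backs; the gripper's body (75 mm by 180 mm) begins 59 mm behind the grasp point.
Start: joints at [1.181, 0.124, 1.65, -0, 1.367, -0.083], TCP at [0.196, 0.62, 0.215] pointing down, gripper open.
Joint ranges: [-2.61, 2.61], [-1.02, 2.33], [0.03, 2.71], [-1.35, 4.49], [0.32, 2.68], [-2.91, 2.91]. Speed limits (rad/s): [2.57, 2.57, 3.14, 3.14, 3.14, 3.14].

## Interface

Orientations are given as a rotation vector (axis times angle).
In Python, from station import sensors, imaging, hand_in, r gives the robot as it stands.
- The arm moves only by the tool arm_command, never from a script. Its argument "commands" is text: rows parted by semicolons, each of 7 numbers parted by spaces: the closure, from -1 (fully open) to 1 (shut), then the shift along the world's x, y, z in mm, then the turn, a rotation vector about the world's x, y, z in degrees. In form: hand x y z ax ay az; .... A call has 1 to 20 rows; each row is the pose to reach, as a shift and turn from the pose commanded when the call began; what a row does not reach only later rows make up. A row lasts 1/12 s, in which the tool goes at most 41.7 mm and 7.16 degrees, less where a joint would pass 70% of its speed; a pose out of reach is approached as far as the arm can. A call with a gripper value outside its range is refused whole. The fingers move at their own pace and stop on an object; "force" is the grip in N (left out, the last holds). Time passes only in rows, so rows that repeat a pose let the fingers close. It gives the time, the measured TCP pose, the force, the opening and the grip force at its end, in the units of the state.
- sensors.get_state(): the state, without advancing time (a new reading comes with each control period).
- imaging.capture(name): name is "side" or "top"; returns a dict with "color" (400x640x3 uint8, red, green, blue), "fov_y" (degrees; the focal length in pixels is half the picture's height over the tangent of half this angle, whatever the lens; pixels are square), "cx", "cy" (the principal point, pixels), "cam_to_world" (4x4, takes a point from camera to world coordinates). Camera axes: x right, y down, z forward; pixel columns grow to the right and rows downward; lengths in m; the calibration is good to about 2 mm. A picture is of the moment at which its call begins. There is no depth.
- hand_in(): hands the job in; it is judged then, once.
The state is a dict: "time_s": time; "q": joint angles; "qd": joint speeds; "joint_efforts": joint torques, N m; "tcp_pos": TCP position; "eef_rot": TCP orientation; "force": force on the tool from outside, world axes, zero at the start; "torque": the same for the moment, N m; "finger_gap": opening from 0.0 (shut) to 1.0 (fully open); "finger_force": force on a finger pad.
Only numpy, scipy, OpenCV 4.12 (cv2) and the standard library are available. Lean on these libraries where they do the work, as an engineer would, in place of code of your own. Each camera call takes 0.05 s, during which the arm holds its last target. There are 200 camera calls.

## Working session

There is one attempt and no reset: what is moved stays moved. The work goes in short steps, Python scripts to look and compute and a tool call to move; the robot and the scene stay as the last step left them, time stands still between calls to the robot, and variables do not carry over. Pictures are saved under pics/ and viewed, at most 10 in all, crops included, and the job is handed in when it is done.

Besides the shell and the picture viewer there is one more tool, called after ">>>" in YAML: its name, and indented under it one key for each argument. arm_command: Moves the arm, as the interface text tells. Its arguments: {"type":"object","properties":{"commands":{"type":"string"},"force":{"type":"number"}},"required":["commands"]}

```bash
mkdir -p pics; ls
cat > h.py <<'E'
import numpy as np, cv2
from station import sensors, imaging, hand_in, r
def snap(n,fn):
    c=imaging.capture(n); cv2.imwrite('pics/'+fn,c['color'][:,:,::-1]); np.savez('pics/'+fn[:-4]+'.npz',**{k:np.array(v) for k,v in c.items()}); return c
def K(c): 
    f=200/np.tan(np.radians(float(c['fov_y']))/2); return f,float(c['cx']),float(c['cy'])
def ray(c,u,v):
    f,cx,cy=K(c);T=np.array(c['cam_to_world']); d=T[:3,:3]@np.array([(u-cx)/f,(v-cy)/f,1]); return T[:3,3],d
def at(c,u,v,z):
    o,d=ray(c,u,v); return (o+d*(z-o[2])/d[2])
def proj(c,p):
    f,cx,cy=K(c);T=np.array(c['cam_to_world']); q=T[:3,:3].T@(np.array(p)-T[:3,3]); return np.array([cx+f*q[0]/q[2],cy+f*q[1]/q[2]])
E
python3 - <<'E'
from h import *
for n in('top','side'):
    c=snap(n,n+'0.png'); print(n,c['fov_y'],c['cx'],c['cy'],np.round(c['cam_to_world'],3).tolist(),[k for k in c])
print(sensors.get_state())
E
```

```text
pics
top 42.96438248623558 326.4282630860271 200.92943255340984 [[0.043, -0.977, 0.211, 0.225], [-0.999, -0.042, 0.013, -0.112], [-0.004, -0.211, -0.977, 1.519], [0.0, 0.0, 0.0, 1.0]] ['color', 'fov_y', 'cx', 'cy', 'cam_to_world']
side 45.25077831206243 317.5120110553053 201.0900158246872 [[0.841, -0.309, 0.444, -0.067], [-0.54, -0.47, 0.698, -1.001], [-0.007, -0.827, -0.562, 0.824], [0.0, 0.0, 0.0, 1.0]] ['color', 'fov_y', 'cx', 'cy', 'cam_to_world']
{'time_s': 0.1, 'q': array([ 1.18142488e+00,  1.24466716e-01,  1.65150829e+00, -1.25601859e-05,
        1.36750768e+00, -8.26079664e-02]), 'qd': array([ 0.00086009, -0.00240853, -0.0015566 , -0.000952  ,  0.00164397,
        0.00108629]), 'joint_efforts': array([-1.71757665e-04, -4.18881655e+01, -3.61094391e+01,  7.77556747e-02,
        4.62226337e-02, -4.35428717e-05]), 'tcp_pos': array([0.19610181, 0.6191129 , 0.21350984]), 'eef_rot': array([-4.79905937e-01, -3.10428496e+00,  2.89068007e-03]), 'force': array([-0.52597259, -0.46417753,  0.32992942]), 'torque': array([0.02902663, 0.0163749 , 0.00130286]), 'finger_force': 0.0, 'finger_gap': 0.9991947895742757}
```

View pics/top0.png

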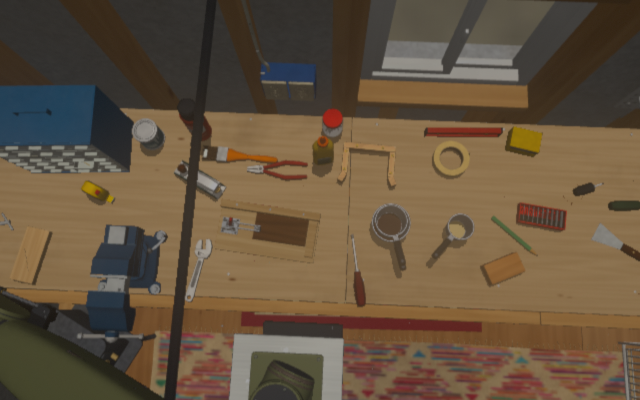

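View pics/side0.png

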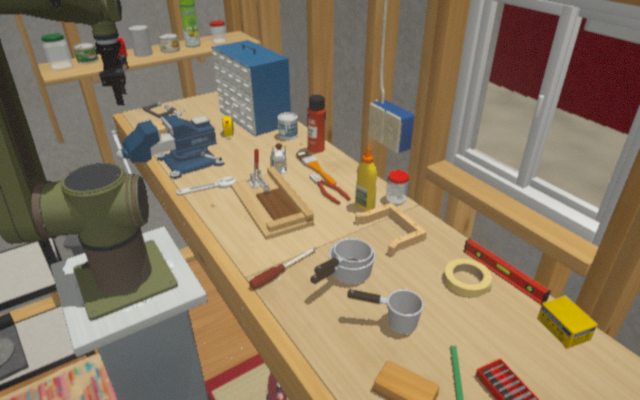

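Run:
```python
import cv2
a=cv2.imread('pics/top0.png')[135:280,330:490]; cv2.imwrite('pics/t0c.png',cv2.resize(a,None,fx=4,fy=4,interpolation=cv2.INTER_CUBIC))
a=cv2.imread('pics/side0.png')[195:340,300:440]; cv2.imwrite('pics/s0c.png',cv2.resize(a,None,fx=4,fy=4,interpolation=cv2.INTER_CUBIC))
```

```text
(no output)
```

View pics/t0c.png

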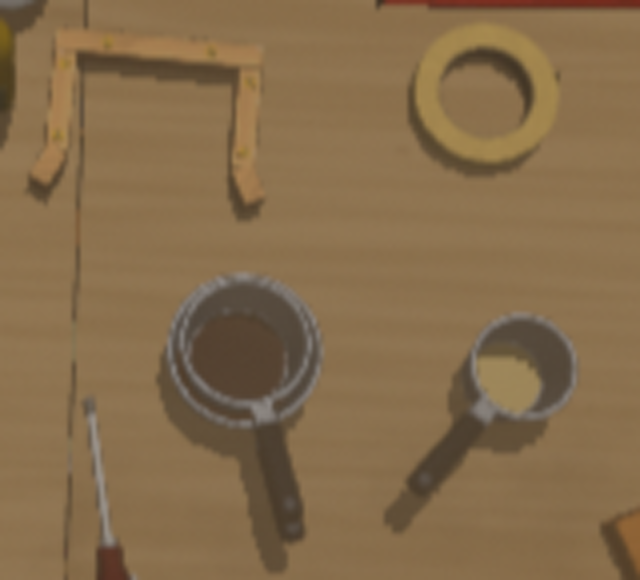

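View pics/s0c.png

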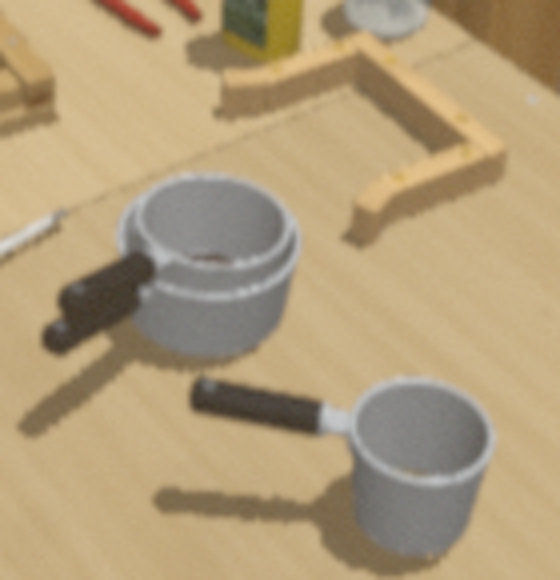

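```bash
cat >> h.py <<'E'
def T(c,u,v,z,x0=330,y0=135,s=4): return at(c,x0+(u+.5)/s-.5,y0+(v+.5)/s-.5,z)
E
python3 - <<'E'
from h import *
t=dict(np.load('pics/top0.npz')); s=dict(np.load('pics/side0.npz'))
P=lambda n,*a: print(n,np.round(T(t,*a)[:2],4))
P('Lrim',245,350,.054); P('L left',168,350,.054);P('L right',321,350,.054)
P('Mrim bottomhandle',262,408,.068);P('Mend',291,535,.085); P('Mgrip in',263,420,.07)
P('Srim',523,367,.064);P('Sl',470,367,.064);P('Sr',577,367,.064);P('St',523,313,.064);P('Sb',523,420,.064)
P('Send',414,488,.080);P('Sin',484,410,.068)
for p in [(57,30),(262,45),(78,53),(240,68),(75,60),(67,148),(238,75),(233,160),(35,180),(250,205)]: P('bay%s'%(p,),*p,.03)
S=lambda n,*a: print('side',n,np.round(T(s,*a,x0=300,y0=195)[:2],4))
S('Lrim r',299,236,.054);S('Srim l',349,430,.064);S('Srim r',493,435,.064)
S('Send',198,395,.074); S('Lend',55,335,.064)
S('bay rear in',360,75,0.03);S('bay rear in',462,138,.03)
E
```

```text
Lrim [ 0.4861 -0.2841]
L left [ 0.4837 -0.2279]
L right [ 0.4885 -0.3395]
Mrim bottomhandle [ 0.4418 -0.2954]
Mend [ 0.3504 -0.3149]
Mgrip in [ 0.4329 -0.296 ]
Srim [ 0.4804 -0.4841]
Sl [ 0.4788 -0.4458]
Sr [ 0.4821 -0.5231]
St [ 0.5203 -0.4846]
Sb [ 0.4418 -0.4836]
Send [ 0.3876 -0.402 ]
Sin [ 0.4472 -0.4547]
bay(57, 30) [ 0.7336 -0.1385]
bay(262, 45) [ 0.7282 -0.296 ]
bay(78, 53) [ 0.7158 -0.1552]
bay(240, 68) [ 0.709  -0.2795]
bay(75, 60) [ 0.7101 -0.1531]
bay(67, 148) [ 0.6401 -0.1495]
bay(238, 75) [ 0.7034 -0.278 ]
bay(233, 160) [ 0.636  -0.2754]
bay(35, 180) [ 0.614  -0.1262]
bay(250, 205) [ 0.6014 -0.2888]
side Lrim r [ 0.5338 -0.315 ]
side Srim l [ 0.4491 -0.4643]
side Srim r [ 0.5113 -0.5091]
side Send [ 0.3905 -0.4068]
side Lend [ 0.3561 -0.316 ]
side bay rear in [ 0.6973 -0.1796]
side bay rear in [ 0.7078 -0.2738]
```

The top view shows the nest at about (391,222), with both handles running to (402,269). The small pan is at (460,227) with its handle end at (433,257), and the bay is around (368,160). 

Plan:
1. Swing the middle handle towards -y.
2. Nudge the large handle to about the bay axis.
3. Set the small pan with its handle on the +y side.
4. Drag the nest in from inside the small pan.

>>> arm_command:
  commands: "1 0 0 60 0 0 0;1 40 -50 110 0 0 0;1 204 -420 120 0 0 -24;1 204 -420 120 0 0 -24;1 204 -420 120 0 0 -24;1 204 -420 120 0 0 -24;1 204 -420 120 0 0 -24;1 204 -420 120 0 0 -24;1 204 -420 120 0 0 -24;1 204 -420 120 0 0 -24;1 204 -420 120 0 0 -24;1 204 -420 120 0 0 -24;1 170 -896 0 0 0 -24;1 170 -896 0 0 0 -24;1 170 -896 0 0 0 -24;1 170 -896 0 0 0 -24;1 170 -896 0 0 0 -24;1 170 -896 0 0 0 -24;1 170 -896 0 0 0 -24;1 170 -896 0 0 0 -24"
  force: 50

```text
time_s: 1.77
tcp_pos: [0.3737, -0.1037, 0.2551]
eef_rot: [1.115, 2.936, 0.0]
force: [1.2, -0.3, 0.8]
finger_gap: 0.001
finger_force: 0.0
```

>>> arm_command:
  commands: "1 -8 -172 -80 0 0 0;1 -8 -172 -80 0 0 0;1 -8 -172 -80 0 0 0;1 -8 -172 -80 0 0 0;1 -8 -172 -80 0 0 0;1 -8 -172 -165 0 0 0;1 -8 -172 -165 0 0 0;1 -8 -172 -165 0 0 0;1 -8 -172 -165 0 0 0"

```text
time_s: 2.52
tcp_pos: [0.3645, -0.2721, 0.088]
eef_rot: [-1.113, -2.931, -0.004]
force: [-0.3, -0.5, 1.1]
finger_gap: 0.006
finger_force: 0.0
```

>>> arm_command:
  commands: "1 0 0 -14.5 0 0 0;1 2 -8 -14.5 0 0 0;1 4 -16 -14.5 0 0 0;1 5 -22 -14.5 0 0 0;1 6 -28 -14.5 0 0 0;1 7 -34 -14.5 0 0 0;1 9 -40 -14.5 0 0 0;1 10 -46 -14.5 0 0 0;1 12 -51 -14.5 0 0 0;1 14 -57 -14.5 0 0 0;1 17 -63 -14.5 0 0 0;1 20 -69 -14.5 0 0 0;1 24 -75 -14.5 0 0 0;1 27 -80 -14.5 0 0 0;1 30 -84 -14.5 0 0 0;1 30 -84 -14.5 0 0 0;1 30 -84 -14.5 0 0 0"

```text
time_s: 3.93
tcp_pos: [0.3966, -0.3581, 0.0762]
eef_rot: [-1.115, -2.937, 0.0]
force: [-0.4, -0.1, 0.6]
finger_gap: 0.007
finger_force: 0.4
```

```bash
cat >> h.py <<'E'
def pair(tag):
    a=snap('top',tag+'t.png')['color'][135:280,330:450]; b=snap('side',tag+'s.png')['color'][195:325,300:380]
    A=cv2.resize(a,None,fx=4,fy=4,interpolation=cv2.INTER_CUBIC);B=cv2.resize(b,None,fx=4,fy=4,interpolation=cv2.INTER_CUBIC)
    B=cv2.copyMakeBorder(B,0,A.shape[0]-B.shape[0],0,0,cv2.BORDER_CONSTANT); cv2.imwrite('pics/'+tag+'.png',np.hstack([A,B])[:,:,::-1])
E
python3 -c "
from h import *
pair('p1');print(sensors.get_state()['tcp_pos'])"
```

```text
[ 0.39647011 -0.35781319  0.07619019]
```

View pics/p1.png

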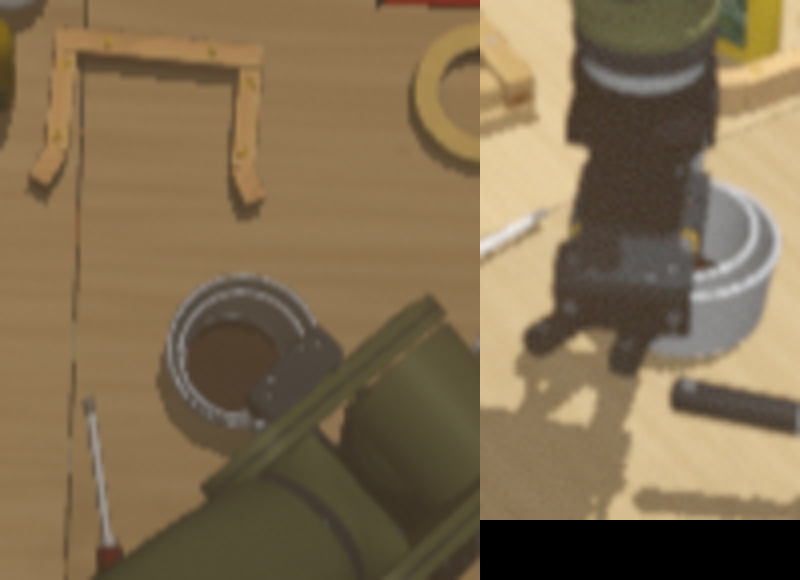

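The middle pan has dropped: its rim sits level inside the large rim. In the side crop the large end is at (540,335) and the middle end at (625,360). The finger is now between the two handles, so I'll nudge the large handle towards +y.

Run:
```python
from h import *
s=dict(np.load('pics/p1s.npz'));t=dict(np.load('pics/p1t.npz'))
L=T(s,62,335,.064,300,195);M=T(s,145,360,.072,300,195);print(L,M)
C=T(t,240,350,.058);print('C',C)
for p in(L,M):d=C-p;print(np.degrees(np.arctan2(d[1],d[0])),np.hypot(*d[:2]))
```

```text
[ 0.35948638 -0.31815521  0.064     ] [ 0.38283957 -0.36732992  0.072     ]
C [ 0.48523616 -0.27999836  0.058     ]
16.879617821103405 0.13141138165053234
40.46005546147859 0.13458032052689606
```

>>> arm_command:
  commands: "1 -8 10 0 0 0 0;1 -14 16 -8 0 0 0;1 -16 22 -16 0 0 0;1 -18 28 -16 0 0 0;1 -20 34 -16 0 0 0;1 -22 40 -16 0 0 0;1 -24 46 -16 0 0 0;1 -25 52 -16 0 0 0;1 -26 57 -16 0 0 0;1 -26 57 -16 0 0 0;1 -26 57 -16 0 0 0;1 -26 50 -16 0 0 0;1 -26 44 90 0 0 0;1 -60 0 100 0 0 0;1 -60 0 100 0 0 0;1 -60 -60 100 0 0 0;1 -60 -120 100 0 0 0;1 -60 -160 100 0 0 0;1 -60 -180 100 0 0 0;1 -60 -180 100 0 0 0"

```text
time_s: 5.7
tcp_pos: [0.3353, -0.5426, 0.1756]
eef_rot: [1.119, 2.935, -0.002]
force: [-0.3, 0.9, 0.2]
finger_gap: 0.007
finger_force: 0.0
```

```bash
python3 -c "
from h import *
pair('p2');print(sensors.get_state()['tcp_pos'])"
```

```text
[ 0.33541507 -0.54128614  0.17512844]
```

View pics/p2.png

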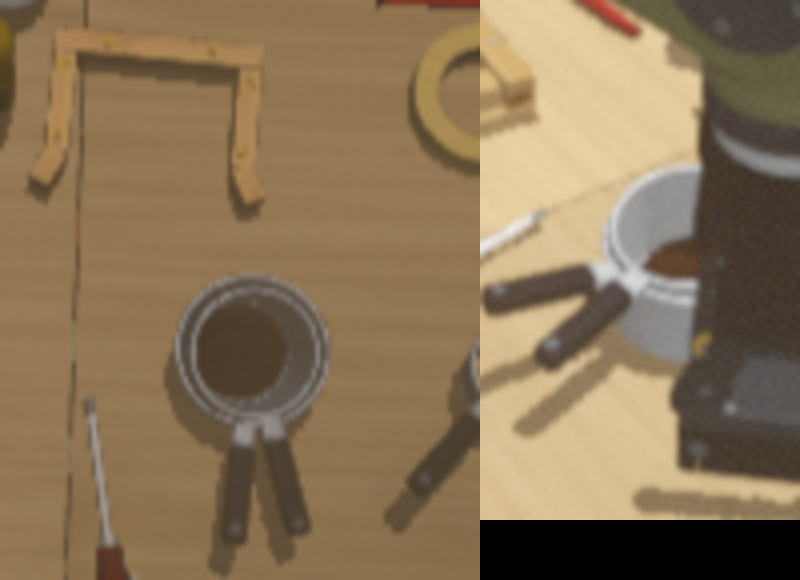

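Both handles turned together. The large end is now at (235,540) and the middle end at (298,530), with the large rim centred at (253,352). The pans are flat.

Run:
```python
from h import *
t=dict(np.load('pics/p2t.npz'))
C=T(t,253,352,.054);M0=T(t,257,349,.062)
for n,c,p in(('L',C,T(t,235,538,.070)),('M',M0,T(t,299,528,.078))):
    d=c-p;print(n,c,p,np.degrees(np.arctan2(d[1],d[0])),np.hypot(*d[:2]))
for m in (0,1):
  g=cv2.cvtColor(t['color'],cv2.COLOR_RGB2GRAY)
```

```text
L [ 0.48487166 -0.28996423  0.054     ] [ 0.34787491 -0.27739207  0.07      ] -5.243337646727985 0.1375724136992691
M [ 0.48578882 -0.29186082  0.062     ] [ 0.3561533  -0.32142949  0.078     ] 12.848827502669215 0.1329649371247963
```

>>> arm_command:
  commands: "1 32 252 -50 0 0 0;1 32 252 -50 0 0 0;1 32 252 -50 0 0 0;1 32 252 -50 0 0 0;1 32 252 -50 0 0 0;1 32 252 -50 0 0 0;1 32 252 -50 0 0 0;1 32 252 -50 0 0 0;1 32 252 -85 0 0 0;1 32 252 -85 0 0 0;1 32 252 -85 0 0 0"

```text
time_s: 6.72
tcp_pos: [0.3674, -0.2859, 0.09]
eef_rot: [-1.115, -2.933, -0.002]
force: [-0.1, 0.4, 1.4]
finger_gap: 0.007
finger_force: 0.0
```

>>> arm_command:
  commands: "1 0 0 -17 0 0 0;1 0 0 -17 0 0 0;1 2 -8 -17 0 0 0;1 2 -14 -17 0 0 0;1 3 -20 -17 0 0 0;1 3 -26 -17 0 0 0;1 4 -32 -17 0 0 0;1 6 -38 -17 0 0 0;1 8 -44 -17 0 0 0;1 10 -49 -17 0 0 0;1 12 -54 -17 0 0 0;1 12 -54 -17 0 0 0;1 12 -54 -17 0 0 0;1 10 -46 -17 0 0 0;1 10 -46 60 0 0 0;1 10 -46 60 0 0 0;-0.3 30 -130 60 0 0 0;-0.3 45 -135 60 0 0 0;-0.3 45 -135 60 0 0 0;-0.3 45 -135 60 0 0 0"

```text
time_s: 8.38
tcp_pos: [0.4143, -0.4224, 0.1516]
eef_rot: [1.116, 2.936, -0.001]
force: [-0.5, -1.0, -0.2]
finger_gap: 0.228
finger_force: 0.0
```

```bash
python3 -c "
from h import *
pair('p3');print(sensors.get_state()['tcp_pos'],sensors.get_state()['finger_gap'])"
```

```text
[ 0.41307422 -0.41979703  0.15049668] 0.3183795258872522
```

View pics/p3.png

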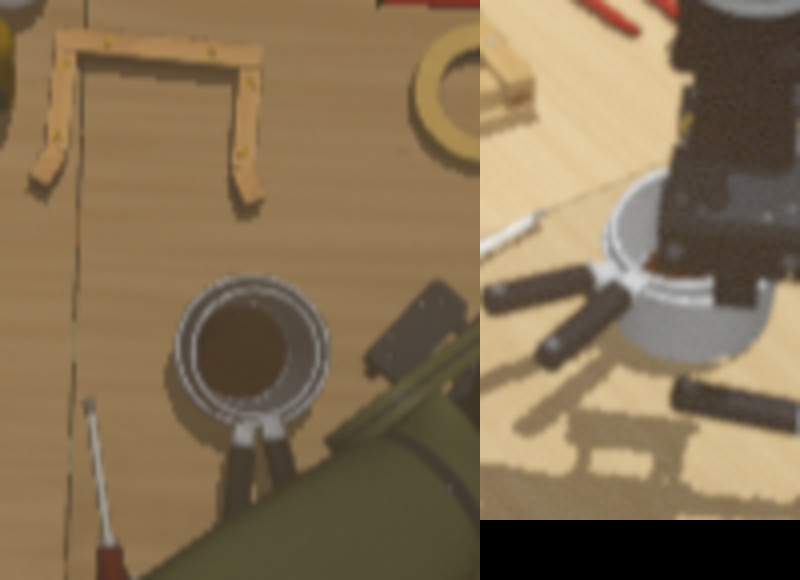

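The middle handle didn't move: its end is still at (548,355) in the side part, so the finger passed over the grip. I'll straddle it loosely with slightly open fingers, keeping one in the gap, and move it that way.

>>> arm_command:
  commands: "0.49 -50 98 -20 0 0 54.5;0.49 -50 98 -20 0 0 54.5;0.49 -50 98 -20 0 0 54.5;0.49 -50 98 -20 0 0 54.5;0.49 -50 98 -20 0 0 54.5;0.49 -50 98 -20 0 0 54.5;0.49 -50 98 -20 0 0 54.5;0.49 -50 98 -20 0 0 54.5;0.49 -50 98 -40 0 0 54.5;0.49 -50 98 -50 0 0 54.5;0.49 -50 98 -50 0 0 54.5;0.49 -50 98 -50 0 0 54.5"

```text
time_s: 9.48
tcp_pos: [0.3626, -0.3214, 0.1]
eef_rot: [0.354, -3.12, -0.004]
force: [0.2, -0.0, 0.1]
finger_gap: 0.256
finger_force: 0.0
```

Run:
```python
from h import *
s=sensors.get_state();print(s['tcp_pos'],s['eef_rot'],s['finger_gap']*95,s['q'])
```

```text
[ 0.36256455 -0.32136147  0.10002748] [ 0.35377329 -3.11994069 -0.00371871] 24.33506146307521 [-8.36105885e-01 -1.45081909e-01  2.11742846e+00  3.60920426e-05
  1.17213631e+00 -2.63273381e+00]
```

>>> arm_command:
  commands: "0.49 0 0 -17 0 0 0;0.49 0 0 -34 0 0 0;0.49 0 0 -34 0 0 0;0.49 1 -4 -34 0 0 1;0.49 3 -9 -34 0 0 2;0.49 5 -14 -34 0 0 3;0.49 7 -19 -34 0 0 4;0.49 9 -25 -34 0 0 5;0.49 13 -31 -34 0 0 6;0.49 16 -37 -34 0 0 7;0.49 20 -42 -34 0 0 8;0.49 23 -47 -34 0 0 8;0.49 23 -47 -34 0 0 8;0.49 23 -47 -34 0 0 8;0.49 22 -45 -34 0 0 8;0.49 22 -45 30 0 0 8;0.49 22 -45 60 0 0 8"

```text
time_s: 10.9
tcp_pos: [0.3834, -0.3652, 0.1477]
eef_rot: [0.57, -3.085, -0.012]
force: [0.7, -1.9, 0.5]
finger_gap: 0.256
finger_force: 0.0
```

>>> arm_command:
  commands: "0 44 -100 10 0 0 -30;0 44 -100 10 0 0 -62;0 44 -100 10 0 0 -62;0 44 -100 10 0 0 -62;0 44 -100 10 0 0 -62;0 44 -100 10 0 0 -62;0 44 -100 10 0 0 -62;0 44 -100 10 0 0 -62;0 44 -100 10 0 0 -62;0 44 -100 10 0 0 -62;0 44 -100 10 0 0 -62"

```text
time_s: 11.82
tcp_pos: [0.4294, -0.4675, 0.1604]
eef_rot: [-1.099, -2.943, -0.0]
force: [0.2, -0.6, -0.1]
finger_gap: 0.499
finger_force: 0.0
```

Run:
```python
from h import *
pair('p4')
s=sensors.get_state();print(s['tcp_pos'],s['eef_rot'],s['finger_gap']*95,s['q'])
```

```text
[ 0.42942834 -0.46763685  0.1604726 ] [-1.09947694e+00 -2.94274551e+00 -1.20946092e-04] 47.6340314709404 [-9.12480472e-01  1.29724076e-01  1.73666289e+00 -1.95676079e-05
  1.27538203e+00 -1.76814559e+00]
```

View pics/p4.png

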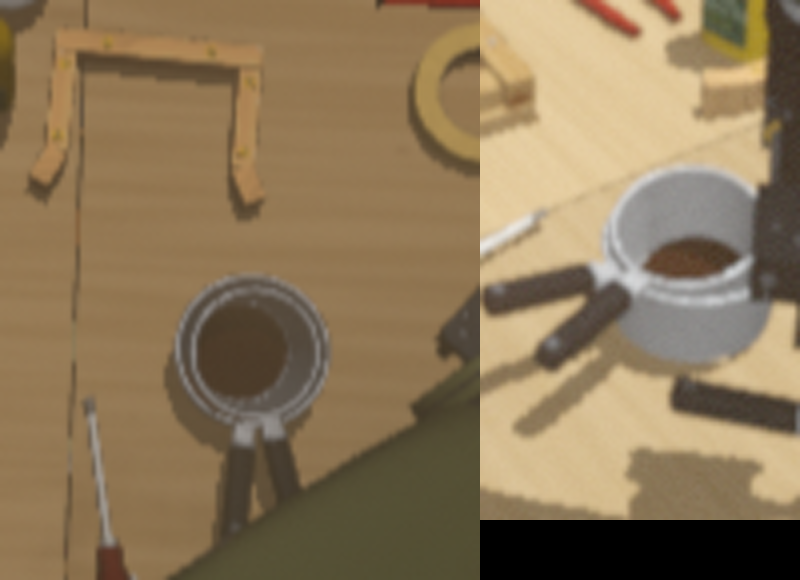

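The handles look unchanged. I'll compare the pictures numerically before touching anything else.

Run:
```python
from h import *
I=lambda n:cv2.imread('pics/%s.png'%n,0).astype(np.int32)
for a,b in(('p2','p3'),('p3','p4'),('p2','p4')):
    d=abs(I(a+'s')-I(b+'s'))[260:288,300:345]; e=abs(I(a+'t')-I(b+'t'))[200:250,370:400]
    print(a,b,'side handle max/mean',d.max(),d.mean(),'top',e.max(),e.mean())
t=dict(np.load('pics/p2t.npz'));s=dict(np.load('pics/p2s.npz'))
# triangulate M end top: top px (299,530)crop, side (65,352)
def tri(ut,vt,us,vs):
    o1,d1=ray(t,330+(ut+.5)/4-.5,135+(vt+.5)/4-.5);o2,d2=ray(s,300+(us+.5)/4-.5,195+(vs+.5)/4-.5)
    A=np.c_[d1,-d2];k=np.linalg.lstsq(A,o2-o1,rcond=None)[0];p,q=o1+k[0]*d1,o2+k[1]*d2;return np.round((p+q)/2,4),np.linalg.norm(p-q)
print('M end',tri(298,524,66,350),'L end',tri(235,530,14,294))
```

```text
p2 p3 side handle max/mean 17 3.8341269841269843 top 7 1.524
p3 p4 side handle max/mean 12 1.9706349206349207 top 3 1.0026666666666666
p2 p4 side handle max/mean 14 2.5936507936507938 top 7 1.1493333333333333
M end (array([ 0.36  , -0.3234,  0.0566]), np.float64(0.002054239502634581)) L end (array([ 0.3532, -0.2773,  0.0675]), np.float64(0.0012580495508443263))
```

Run:
```python
from h import *
s1=dict(np.load('pics/p1s.npz'));q=proj(s1,[.3966,-.358,.076]);print('tip in p1 side',q,'pair px',480+(q[0]-300)*4,(q[1]-195)*4)
R=lambda n,x0,x1,y0,y1,f:cv2.resize(cv2.imread('pics/%s.png'%n)[y0:y1,x0:x1],None,fx=f,fy=f,interpolation=cv2.INTER_CUBIC)
a=R('p4s',299,349,253,293,8);b=R('p1s',299,349,253,293,8);c=R('p2t',375,425,218,250,8);d=R('p2t',375,425,240,272,8)
top=np.hstack([a,b]);bot=np.hstack([c,d]);cv2.imwrite('pics/z.png',np.vstack([top,bot]))
```

```text
tip in p1 side [338.6032564  278.48888968] pair px 634.4130255896209 333.95555870137173
```

View pics/z.png

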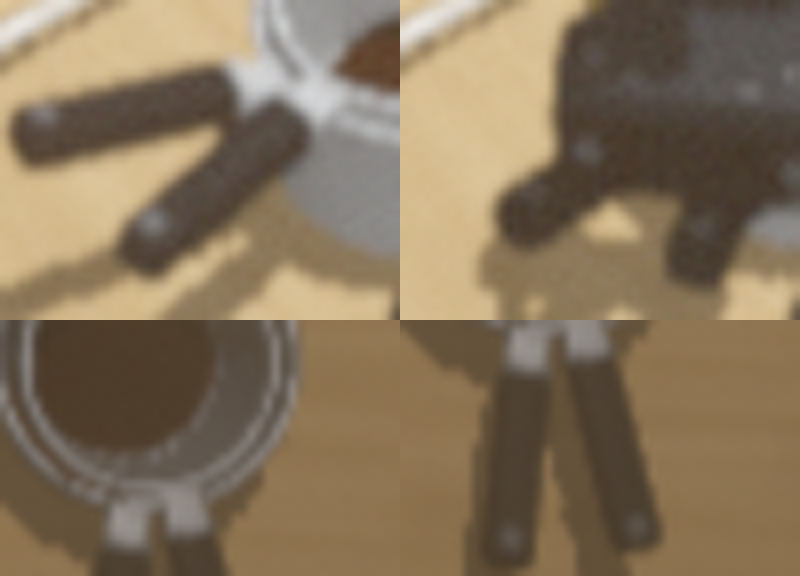

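By its strap, the right-hand handle is the middle pan's. Both ends look lower than I expected, so I'll fit the rim circles in both pictures to measure each pan's height and tilt.

```bash
cat > rim.py <<'E'
from h import *
from scipy.optimize import differential_evolution
from scipy.ndimage import map_coordinates
def fit(t,s,R,c0,zr,smask=None,tmask=None,verbose=1):
    G=[cv2.cvtColor(np.asarray(c['color']),cv2.COLOR_RGB2GRAY).astype(float) for c in(t,s)]
    th=np.linspace(0,2*np.pi,120,endpoint=False)
    def ring(p,R):
        n=np.array([p[3],p[4],1]);n/=np.linalg.norm(n);a=np.cross([0,1,0],n);a/=np.linalg.norm(a);b=np.cross(n,a)
        return np.array(p[:3])+R*(np.outer(np.cos(th),a)+np.outer(np.sin(th),b))
    def samp(i,c,P):
        f,cx,cy=K(c);M=np.array(c['cam_to_world']);Q=(P-M[:3,3])@M[:3,:3]
        u=cx+f*Q[:,0]/Q[:,2];v=cy+f*Q[:,1]/Q[:,2];return map_coordinates(G[i],[v,u],order=1),u,v
    def cost(p):
        J=0
        for i,c,mk in((0,t,tmask),(1,s,smask)):
            m,u,v=samp(i,c,ring(p,R-.0015));a=samp(i,c,ring(p,R-.006))[0];b=samp(i,c,ring(p,R+.0035))[0]
            w=np.ones(len(m),bool) if mk is None else mk(u,v)
            J-=np.clip((m-.5*a-.5*b)[w],-20,50).mean() if w.sum()>20 else 0
        return J
    r=differential_evolution(cost,[(c0[0]-.015,c0[0]+.015),(c0[1]-.015,c0[1]+.015),zr,(-.2,.2),(-.2,.2)],seed=1,maxiter=150,popsize=12)
    print(np.round(r.x[:3]*1000,1),'tilt deg',np.round(np.degrees(r.x[3:]),1),'score',round(-r.fun,1));return r.x
E
python3 - <<'E'
from rim import *
t=dict(np.load('pics/p4t.npz'));s=dict(np.load('pics/p4s.npz'));sm=lambda u,v:(u<366)
t0=dict(np.load('pics/top0.npz'));s0=dict(np.load('pics/side0.npz'))
print('now L,M');fit(t,s,.056,(.485,-.29),(.03,.08),sm);fit(t,s,.047,(.485,-.291),(.04,.09),sm)
print('start L,M,S');fit(t0,s0,.056,(.486,-.284),(.03,.08));fit(t0,s0,.047,(.486,-.284),(.04,.09));fit(t0,s0,.038,(.48,-.484),(.04,.09))
E
```

```text
now L,M
[ 485.9 -289.2   60.6] tilt deg [-8.5 -3. ] score 29.6
[ 482.6 -289.5   69.3] tilt deg [-10.9  -5.8] score 49.2
start L,M,S
[ 487.4 -284.    55. ] tilt deg [-2.1 -1.3] score 29.0
[ 491.2 -283.1   64.9] tilt deg [2.2 0.3] score 38.8
[ 482.2 -485.2   64.4] tilt deg [-0.8 -0.8] score 42.3
```

```bash
python3 - <<'E'
from rim import *
t=dict(np.load('pics/p4t.npz'));s=dict(np.load('pics/p4s.npz'));t2=dict(np.load('pics/p2t.npz'))
t0=dict(np.load('pics/top0.npz'));s0=dict(np.load('pics/side0.npz'));sm=lambda u,v:(u<366)
print('start L masked');fit(t0,s0,.056,(.486,-.284),(.03,.08),sm)
print('now top only / top only start (M)');z=lambda u,v:u<0
fit(t2,s,.047,(.485,-.29),(.0615,.0625),z);fit(t0,s0,.047,(.485,-.284),(.062,.066),z)
print('now side only M');fit(t2,s,.047,(.485,-.29),(.0615,.0625),sm,z)
for n in('t','s'):
    a=cv2.imread('pics/p4%s.png'%n,0).astype(float);b=cv2.imread('pics/%s0.png'%('top' if n=='t' else 'side'),0).astype(float)
    print(n,'camera shift',cv2.phaseCorrelate(a[:150,340:],b[:150,340:]))
E
python3 - <<'E'
import sys;sys.path.insert(0,'.')
import os;os.chdir('.')
from h import *
s=dict(np.load('pics/p4s.npz'))
# predicted flat rims in side picture, near/far points along camera line
for R,z in((.056,.054),(.047,.062)):
    C=np.array([.486,-.290,z]);d=np.array([.45,.70]);d/=np.hypot(*d)
    for k in(1,-1): 
        q=proj(s,C+k*R*np.r_[d,0]);print(R,k,'pair px',480+(q[0]-300)*4,(q[1]-195)*4)
E
```

```text
start L masked
[ 487.1 -283.9   55.7] tilt deg [-2.3 -0.7] score 27.4
now top only / top only start (M)
[ 483.6 -290.2   62.5] tilt deg [-5.7 -3.5] score 23.4
[ 490.7 -282.8   66. ] tilt deg [-2.5 -1.8] score 20.5
now side only M
[ 487.8 -283.1   62.5] tilt deg [-11.5  -6.6] score 25.8
t camera shift ((-0.0056977743034565265, 0.002622208508341828), 0.9979486033034588)
s camera shift ((0.027250477745269563, -0.013237222075190402), 0.7456899633195742)
0.056 1 pair px 685.1011241538522 182.45625393352657
0.056 -1 pair px 696.1212631411722 302.56989957409746
0.047 1 pair px 686.341727709223 181.54457576112588
0.047 -1 pair px 695.6519560724312 282.0288803034871
```

The fits explain it. The large pan is flat, but the middle one is tipped about 11° with its handle down, its end top at about 57 mm, so the fingers passed over it. I'll straddle the grip lower, swing it further out and see whether it settles.

Run:
```python
from h import *
t=dict(np.load('pics/p2t.npz'))
# z.png bottom-right: origin (375,240) x8 at (400,320); M grip edges/axis, L edges
Z=lambda u,v,z:np.round(at(t,375+(u-400+.5)/8-.5,240+(v-320+.5)/8-.5,z)[:2],4)
print('M inner mid',Z(589,362,.062),'M end mid',Z(640,540,.055),'M left edge',Z(570,362,.062),Z(620,545,.055))
print('L inner mid',Z(525,375,.062),'L end mid',Z(508,562,.072),'L right edge',Z(550,375,.062),Z(533,562,.072))
```

```text
M inner mid [ 0.4194 -0.3053] M end mid [ 0.357  -0.3253] M left edge [ 0.4191 -0.2985] [ 0.3549 -0.3182]
L inner mid [ 0.4137 -0.2824] L end mid [ 0.3457 -0.2763] L right edge [ 0.4141 -0.2913] [ 0.3461 -0.2851]
```

>>> arm_command:
  commands: "0.47 -61 146 0 0 0 58;0.47 -61 146 0 0 0 58;0.47 -61 146 -20 0 0 58;0.47 -61 146 -20 0 0 58;0.47 -61 146 -40 0 0 58;0.47 -61 146 -60 0 0 58;0.47 -61 146 -60 0 0 58;0.47 -61 146 -60 0 0 58;0.47 -61 146 -60 0 0 58;0.47 -61 146 -60 0 0 58;0.47 -61 146 -75 0 0 58;0.47 -61 146 -90 0 0 58;0.47 -61 146 -100 0 0 58;0.47 -61 146 -100 0 0 58"

```text
time_s: 13.08
tcp_pos: [0.3673, -0.3206, 0.0583]
eef_rot: [0.46, -3.105, -0.006]
force: [-0.2, 0.3, -1.2]
finger_gap: 0.262
finger_force: 0.0
```

>>> arm_command:
  commands: "0.47 0 0 -8 0 0 0;0.47 0 0 -15 0 0 0;0.47 0 0 -15 0 0 0;0.47 2 -4 -15 0 0 0;0.47 4 -8 -15 0 0 1;0.47 6 -12 -15 0 0 2;0.47 8 -16 -15 0 0 3;0.47 10 -20 -15 0 0 4;0.47 12 -24 -15 0 0 5;0.47 14 -28 -15 0 0 5;0.47 16 -32 -15 0 0 5;0.47 18 -36 -15 0 0 5;0.47 20 -39 -15 0 0 5;0.47 20 -39 -15 0 0 5;0.47 20 -39 -15 0 0 5"

```text
time_s: 14.33
tcp_pos: [0.3887, -0.3611, 0.0455]
eef_rot: [-0.597, 3.084, -0.0]
force: [-0.0, 0.5, -0.2]
finger_gap: 0.262
finger_force: 0.0
```

Run:
```python
from rim import *
pair('p5')
s=sensors.get_state();print(s['tcp_pos'],s['force'],s['torque'])
t=dict(np.load('pics/p5t.npz'));s=dict(np.load('pics/p5s.npz'))
# fit with side only where rim is not hidden by gripper (dark)
g=cv2.cvtColor(s['color'],cv2.COLOR_RGB2GRAY);
for n in('p4s','p5s'):
    a=cv2.imread('pics/%s.png'%n,0)[230:275:3,326:372:3]; print(a)
```

```text
[ 0.38850747 -0.36080421  0.04545526] [ 0.08014837 -0.44151066 -0.01266999] [ 0.04402763  0.06835216 -0.00660066]
[[207 202 205 202 203 205 203 200 201 201 194 186 191 190 190 103]
 [208 207 202 205 204 203 204 199 185 191 191 190 191 194 190 173]
 [205 207 207 202 202 196 190 194 200 190 195 193 190 191 193 182]
 [201 204 205 194 183 204 176 152 147 145 143 148 176 195 188 174]
 [199 191 185 192 201 146 144 146 143 143 142 140 134 144 187  67]
 [193 197 194 200 156 147 144 146 145 146 143 140 138 127 108  70]
 [195 196 197 167 150 148 144 143 147 141 141 143 134 126  90  66]
 [195 194 184 152 153 145 141 147 144 144 143 139 133 127  84  68]
 [193 193 168 158 152 146 141 131 113  95 105 127 132 123  81  67]
 [191 189 155 177 152 146 102  70  69  67  65  63  79 120  79  69]
 [169 198 195 158 169 125  75  77  71  75  67  64  67 171 102  60]
 [ 76 189 206 183 204 169 109  82  74  77  90 122 204 150  67  79]
 [ 69 132  90 127 203 177 158 172 180 181 169 147 131 135  68  85]
 [106  75  80  77 136 143 170 174 180 168 179 186 186 172  81  90]
 [ 78  76  72  73 124 134 137 137 140 144 144 14
[... 325 characters left out ...]
  62  55  57  58 190 197 194]
 [ 54  55  53  69  56  55  58  59  57  57  57  61  59 136 197 200]
 [ 58  53  53  56  58  55  58  51  54  59  54  57  59 132 135 192]
 [ 58  52  54  56  56  57  56  81  60  60  57  56  62 124 122 193]
 [ 63  54  54  57  56  51  56  59  56  55  56  57  75  89  99 101]
 [ 90  65  64  56  55  57  52  54  55  58  57  79  88  89  89  91]
 [ 84  71  78  73  65  54  58  59  59  56  75  84  86  89  88  90]
 [ 97  69  60 146  93  68  66  58  59  73  83  84  90  86  86  88]
 [ 82  90  83 105  72  68  84  77  65  79  88  87  90  88  92  87]
 [ 71  63  82  69  67  67  66  76  68  71  81  88  90  87 113  86]
 [ 72  57  62  66  65  67 106  90  68 132  77  79  91  93  87  65]]
```

>>> arm_command:
  commands: "0.47 -1 2 0 0 0 0;0.47 -1 2 40 0 0 0;0.47 -1 2 80 0 0 0;0.47 -1 2 110 0 0 0;0.2 40 -140 115 0 0 -62;0.2 40 -140 115 0 0 -62;0.2 40 -140 115 0 0 -62;0.2 40 -140 115 0 0 -62;0.2 40 -140 115 0 0 -62;0.2 40 -140 115 0 0 -62;0.2 40 -140 115 0 0 -62;0.2 40 -140 115 0 0 -62;0.2 40 -140 115 0 0 -62;0.2 40 -140 115 0 0 -62"

```text
time_s: 15.6
tcp_pos: [0.4284, -0.5006, 0.1603]
eef_rot: [-1.078, -2.951, -0.0]
force: [0.6, -1.2, -0.4]
finger_gap: 0.397
finger_force: 0.0
```

Run:
```python
from rim import *
pair('p6')
st=sensors.get_state();print(st['tcp_pos'],st['eef_rot'])
t=dict(np.load('pics/p6t.npz'));s=dict(np.load('pics/p6s.npz'));sm=lambda u,v:(u<366)
fit(t,s,.056,(.485,-.29),(.03,.08),sm);fit(t,s,.047,(.485,-.291),(.04,.09),sm)
I=lambda n:cv2.imread('pics/%s.png'%n,0).astype(np.int32)
print('change side',abs(I('p4s')-I('p6s'))[260:288,300:345].mean(),'top',abs(I('p4t')-I('p6t'))[200:250,370:400].mean())
```

```text
[ 0.42846877 -0.50062706  0.1604357 ] [-1.07297738e+00 -2.95252513e+00 -1.79997151e-04]
[ 487.  -289.5   56.1] tilt deg [-3.6 -0.8] score 29.4
[ 488.8 -285.1   62.8] tilt deg [-1.1 -1.1] score 44.2
change side 23.253174603174603 top 7.6546666666666665
```

The middle pan is now flat: its tilt is about -1°, the same bias as the untouched small pan showed, with its rim at 63 mm. Next I'll get the handle yaws by code.

```bash
cat >> rim.py <<'E'
def yaw(c,ctr,z0,r1,h1,view,lo=-60,hi=70):
    "best handle yaw (deg) of a pan at ctr, origin height z0; grip from r1, mid height h1"
    g=cv2.cvtColor(np.asarray(c['color']),cv2.COLOR_RGB2GRAY).astype(float);out=[]
    for a in np.arange(lo,hi,1.):
        d=-np.array([np.cos(np.radians(a)),np.sin(np.radians(a))]);n=np.array([-d[1],d[0]])
        def S(o,rs):
            v=[];
            for r in rs:
                p=np.r_[np.array(ctr)+r*d+o*n, z0+h1+10*(r-r1)/73e0*.001*1000 if 0 else z0+h1+(r-r1)*10/73+(.0085 if view=='t' else .004)]
                q=proj(c,p);v.append(map_coordinates(g,[[q[1]],[q[0]]],order=1)[0])
            return np.array(v)
        rs=np.linspace(r1+.005,r1+.070,14)
        ax=np.mean([S(o,rs) for o in(-.004,0,.004)],0);L=S(.016,rs);R=S(-.016,rs);E=S(0,[r1+.082])[0]
        out.append((np.clip(L-ax,-30,60).mean()+np.clip(R-ax,-30,60).mean()+.3*np.clip(E-ax.mean(),-30,60),a))
    out.sort(reverse=True);return [(round(s),a) for s,a in out[:5]]
LARGE=(0,.070,.054);MID=(.003,.061,.059);SML=(.006,.052,.064)
E
python3 - <<'E'
from rim import *
t0=dict(np.load('pics/top0.npz'));s0=dict(np.load('pics/side0.npz'))
print('S0 check',yaw(t0,(.4805,-.4848),0,.052,.064,'t'),yaw(s0,(.4805,-.4848),0,.052,.064,'s'))
for n in('p2','p6'):
  t=dict(np.load('pics/%st.npz'%n));s=dict(np.load('pics/%ss.npz'%n))
  for nm,c,P in(('L',(.486,-.2895),LARGE),('M',(.488,-.286),MID)): print(n,nm,yaw(t,c,*P,'t'),yaw(s,c,*P,'s'))
E
```

```text
S0 check [(87, np.float64(-41.0)), (85, np.float64(-42.0)), (85, np.float64(-40.0)), (79, np.float64(-43.0)), (77, np.float64(-39.0))] [(138, np.float64(-39.0)), (137, np.float64(-40.0)), (135, np.float64(-38.0)), (124, np.float64(-37.0)), (123, np.float64(-41.0))]
p2 L [(83, np.float64(-7.0)), (81, np.float64(-8.0)), (78, np.float64(13.0)), (78, np.float64(14.0)), (77, np.float64(-6.0))] [(128, np.float64(-4.0)), (128, np.float64(-3.0)), (125, np.float64(-2.0)), (111, np.float64(-1.0)), (110, np.float64(20.0))]
p2 M [(67, np.float64(14.0)), (65, np.float64(15.0)), (65, np.float64(13.0)), (62, np.float64(16.0)), (56, np.float64(12.0))] [(74, np.float64(23.0)), (73, np.float64(22.0)), (71, np.float64(24.0)), (69, np.float64(4.0)), (68, np.float64(25.0))]
p6 L [(104, np.float64(-7.0)), (99, np.float64(-6.0)), (98, np.float64(-8.0)), (85, np.float64(-5.0)), (77, np.float64(-9.0))] [(133, np.float64(-3.0)), (132, np.float64(-4.0)), (132, np.float64(-2.0)), (118, np.float64(-1.0)), (109, np.float64(-5.0))]
p6 M [(85, np.float64(33.0)), (81, np.float64(34.0)), (81, np.float64(32.0)), (74, np.float64(31.0)), (70, np.float64(-6.0))] [(121, np.float64(34.0)), (120, np.float64(35.0)), (119, np.float64(33.0)), (112, np.float64(32.0)), (109, np.float64(36.0))]
```

Large yaw is about -5°, middle about 33.5° and small about -40°, so the small pan can go in almost without turning. Now grasping it.

>>> arm_command:
  commands: "0.2 -9.5 69 -20 0 0 0;0.2 -9.5 69 -40 0 0 0;0.2 -9.5 69 -60 0 0 0;0.2 -9.5 69 -80 0 0 0;0.2 -9.5 69 -95 0 0 0;0.2 -9.5 69 -107 0 0 0;0.2 -9.5 69 -107 0 0 0;0.2 -9.5 69 -107 0 0 0;1 -9.5 69 -107 0 0 0;1 -9.5 69 -107 0 0 0;1 -9.5 69 -107 0 0 0;1 -9.5 69 -107 0 0 0;1 -9.5 69 -107 0 0 0"
  force: 50

```text
time_s: 16.78
tcp_pos: [0.4194, -0.4325, 0.0546]
eef_rot: [1.076, 2.95, -0.001]
force: [-1.2, 0.8, 3.2]
finger_gap: 0.186
finger_force: 50.0
```

>>> arm_command:
  commands: "1 0 0 15 0 0 0;1 0 0 35 0 0 0;1 0 0 60 0 0 0;1 0 0 85 0 0 0;1 0 0 105 0 0 0;1 1 20 105 0 0 0;1 1 45 105 0 0 1;1 2 70 105 0 0 1;1 2 95 105 0 0 2;1 3 120 105 0 0 2;1 3 145 105 0 0 3;1 4 165 105 0 0 3;1 4 180 105 0 0 3;1 4 190 105 0 0 3;1 4 197 105 0 0 3;1 4 197 105 0 0 3;1 4 197 105 0 0 3;1 4 197 105 0 0 3"

```text
time_s: 18.28
tcp_pos: [0.4231, -0.2356, 0.1586]
eef_rot: [1.0, 2.978, -0.001]
force: [0.4, -0.3, -1.2]
finger_gap: 0.184
finger_force: 50.0
```

Run:
```python
from rim import *
pair('p7')
st=sensors.get_state();print(st['tcp_pos'],st['finger_gap'],st['force'])
t=dict(np.load('pics/p7t.npz'));s=dict(np.load('pics/p7s.npz'))
x=fit(t,s,.038,(.488,-.285),(.14,.2));z=lambda u,v:u<0
fit(t,s,.038,(.488,-.285),(.168,.169),z)
print('M',end=' ');fit(t,s,.047,(.488,-.285),(.04,.09))
```

```text
[ 0.42302788 -0.23562662  0.15855729] 0.187117754838544 [ 0.47967534  0.58236886 -2.50692303]
[ 486.5 -287.1  170.3] tilt deg [-0.2 -0.8] score 24.5
[ 485.8 -288.3  169. ] tilt deg [ -8.5 -11.1] score 2.9
M [ 482.6 -292.6   70.7] tilt deg [-1.5 -1.2] score 15.5
```

Small pan is held level over the middle pan. I'll shift it by (+2, +1.5) mm and lower it.

>>> arm_command:
  commands: "1 2 1.5 -15 0 0 0;1 2 1.5 -30 0 0 0;1 2 1.5 -45 0 0 0;1 2 1.5 -58 0 0 0;1 2 1.5 -70 0 0 0;1 2 1.5 -78 0 0 0;1 2 1.5 -84 0 0 0;1 2 1.5 -89 0 0 0;1 2 1.5 -93 0 0 0;1 2 1.5 -95 0 0 0;1 2 1.5 -96 0 0 0;1 2 1.5 -97 0 0 0;1 2 1.5 -97 0 0 0"

```text
time_s: 19.47
tcp_pos: [0.4252, -0.2335, 0.0618]
eef_rot: [0.999, 2.978, -0.0]
force: [-0.5, -0.2, -1.1]
finger_gap: 0.184
finger_force: 50.0
```

>>> arm_command:
  commands: "1 0 0 -0.7 0 0 0;1 0 0 -1.3 0 0 0;1 0 0 -1.8 0 0 0;1 0 0 -1.8 0 0 0"

```text
time_s: 19.8
tcp_pos: [0.4254, -0.2336, 0.0606]
eef_rot: [0.999, 2.978, -0.0]
force: [-2.3, 2.1, 4.7]
finger_gap: 0.188
finger_force: 50.0
```

>>> arm_command:
  commands: "0.3 0 0 0 0 0 0;0.3 0 0 0 0 0 0;0.3 0 0 0 0 0 0;0.3 0 0 30 0 0 0;0.3 0 0 60 0 0 0;0.3 0 0 95 0 0 0;0.3 -20 40 120 0 0 -20;0.3 -40 80 140 0 0 -40;0.3 -50 120 140 0 0 -50;0.3 -50 160 140 0 0 -50;0.3 -50 200 140 0 0 -50;0.3 -50 200 140 0 0 -50;1 -50 200 140 0 0 -50;1 -50 200 140 0 0 -50"

```text
time_s: 20.97
tcp_pos: [0.375, -0.0319, 0.1998]
eef_rot: [2.165, 2.275, 0.001]
force: [-0.0, 0.0, -0.0]
finger_gap: 0.262
finger_force: 0.0
```

```bash
cat > chk.py <<'E'
from rim import *
def chk(tag,c=(.487,-.287),sm=None,view=True):
    pair(tag);st=sensors.get_state();print(st['time_s'],st['tcp_pos'],st['eef_rot'])
    t=dict(np.load('pics/%st.npz'%tag));s=dict(np.load('pics/%ss.npz'%tag))
    for nm,R,P,zr in(('L',.056,LARGE,(.04,.07)),('M',.047,MID,(.05,.08)),('S',.038,SML,(.06,.09))):
        print(nm,end=' ');x=fit(t,s,R,c,zr,sm);print(yaw(t,x[:2],*P,'t')[:3],yaw(s,x[:2],*P,'s')[:3])
E
python3 -c "
from chk import *
chk('p8')"
```

```text
21.0667 [ 0.37504561 -0.03292496  0.19966396] [2.16187040e+00 2.27872113e+00 3.58253232e-04]
L [ 486.9 -289.5   56.8] tilt deg [-2.6 -3.1] score 24.9
[(95, np.float64(-7.0)), (92, np.float64(-6.0)), (89, np.float64(-8.0))] [(124, np.float64(-2.0)), (121, np.float64(-3.0)), (112, np.float64(-4.0))]
M [ 488.7 -285.1   62.8] tilt deg [-1.4 -1.9] score 36.9
[(97, np.float64(33.0)), (93, np.float64(34.0)), (92, np.float64(32.0))] [(126, np.float64(-43.0)), (121, np.float64(-42.0)), (119, np.float64(-44.0))]
S [ 490.4 -282.8   70.7] tilt deg [-0.3 -1.6] score 38.2
[(78, np.float64(-36.0)), (77, np.float64(-35.0)), (76, np.float64(-37.0))] [(136, np.float64(-34.0)), (133, np.float64(-35.0)), (127, np.float64(-33.0))]
```

The small pan sits flat with its rim at 70.7 mm, and the handle yaws are large -5°, middle +33° and small -35°. Now the shut fingers go into the small pan.

>>> arm_command:
  commands: "1 115 -250 0 0 0 -5;1 115 -250 0 0 0 -5;1 115 -250 0 0 0 -5;1 115 -250 0 0 0 -5;1 115 -250 0 0 0 -5;1 115 -250 0 0 0 -5;1 115 -250 0 0 0 -5;1 115 -250 0 0 0 -5;1 115 -250 -30 0 0 -5;1 115 -250 -60 0 0 -5;1 115 -250 -90 0 0 -5;1 115 -250 -120 0 0 -5;1 115 -250 -145 0 0 -5;1 115 -250 -165 0 0 -5;1 115 -250 -175 0 0 -5;1 115 -250 -175 0 0 -5"

```text
time_s: 22.4
tcp_pos: [0.4879, -0.2819, 0.0217]
eef_rot: [-2.256, -2.178, 0.002]
force: [-0.8, 0.5, -0.5]
finger_gap: 0.005
finger_force: 0.0
```

>>> arm_command:
  commands: "1 6 8 0 0 0 0;1 12 16 0 0 0 0;1 18 24 0 0 0 0;1 24 32 0 0 0 0;1 30 40 0 0 0 0;1 36 48 0 0 0 0;1 42 56 0 0 0 0;1 48 64 0 0 0 0;1 54 72 0 0 0 0;1 60 80 0 0 0 0;1 66 88 0 0 0 0;1 73 97 0 0 0 0;1 73 97 0 0 0 0;1 73 97 0 0 0 0"

```text
time_s: 23.57
tcp_pos: [0.5643, -0.1853, 0.0257]
eef_rot: [2.259, 2.181, 0.003]
force: [0.2, 0.5, 0.0]
finger_gap: 0.004
finger_force: 0.0
```

```bash
python3 -c "
from chk import *
chk('p9',(.544,-.2085))"
```

```text
23.6667 [ 0.56345733 -0.18589393  0.02512899] [2.26058781e+00 2.18098009e+00 1.33718221e-03]
L [ 551.7 -194.5   62.5] tilt deg [ 5.5 -1.1] score 14.7
[(106, np.float64(44.0)), (106, np.float64(43.0)), (98, np.float64(42.0))] [(111, np.float64(43.0)), (110, np.float64(42.0)), (107, np.float64(44.0))]
M [ 553.6 -204.7   64.6] tilt deg [-1.2 -3.5] score 19.4
[(114, np.float64(38.0)), (109, np.float64(39.0)), (107, np.float64(37.0))] [(108, np.float64(40.0)), (108, np.float64(39.0)), (108, np.float64(-39.0))]
S [ 547.4 -212.    81.8] tilt deg [-0.4 -0.2] score 19.7
[(113, np.float64(36.0)), (107, np.float64(35.0)), (107, np.float64(37.0))] [(110, np.float64(-37.0)), (108, np.float64(-38.0)), (107, np.float64(-36.0))]
```

>>> arm_command:
  commands: "1 -8 -10 0 0 0 0;1 -8 -10 40 0 0 0;1 -8 -10 80 0 0 0;1 -8 -10 120 0 0 0;1 -40 20 150 0 0 0;1 -80 50 150 0 0 0;1 -110 80 150 0 0 0;1 -130 120 150 0 0 0;1 -140 150 150 0 0 0;1 -140 170 150 0 0 0;1 -140 170 150 0 0 0"

```text
time_s: 24.58
tcp_pos: [0.4212, -0.0134, 0.1745]
eef_rot: [-2.257, -2.184, -0.003]
force: [-0.5, -0.7, -0.5]
finger_gap: 0.004
finger_force: 0.0
```

```bash
python3 -c "
from chk import *
chk('p10',(.544,-.2085))"
```

```text
24.6833 [ 0.42255552 -0.01629475  0.17476101] [2.25886917e+00 2.18198919e+00 3.03960850e-04]
L [ 551.6 -208.4   58.4] tilt deg [-3.2 -4.6] score 22.3
[(104, np.float64(-2.0)), (102, np.float64(-3.0)), (98, np.float64(-1.0))] [(117, np.float64(3.0)), (112, np.float64(2.0)), (107, np.float64(4.0))]
M [ 553.3 -204.4   64.6] tilt deg [-1.6 -3.5] score 34.7
[(104, np.float64(38.0)), (104, np.float64(39.0)), (97, np.float64(37.0))] [(110, np.float64(-39.0)), (108, np.float64(-40.0)), (107, np.float64(-38.0))]
S [ 557.4 -200.2   71.2] tilt deg [-0.6 -2.1] score 35.1
[(89, np.float64(-30.0)), (88, np.float64(-31.0)), (88, np.float64(-29.0))] [(125, np.float64(-27.0)), (122, np.float64(-28.0)), (117, np.float64(-26.0))]
```

The drag worked: the nest is flat, level with the bay axis and about 108 mm short of the end, with handle yaws of 0°, 38° and -29°. Re-entering for the straight run.

>>> arm_command:
  commands: "1 139 -189 0 0 0 0;1 139 -189 0 0 0 0;1 139 -189 0 0 0 0;1 139 -189 0 0 0 0;1 139 -189 0 0 0 0;1 139 -189 0 0 0 0;1 139 -189 0 0 0 0;1 139 -189 -30 0 0 0;1 139 -189 -60 0 0 0;1 139 -189 -90 0 0 0;1 139 -189 -120 0 0 0;1 139 -189 -140 0 0 0;1 139 -189 -150 0 0 0;1 139 -189 -150 0 0 0"

```text
time_s: 25.85
tcp_pos: [0.5593, -0.2053, 0.0214]
eef_rot: [-2.259, -2.175, 0.004]
force: [-1.0, 0.3, -0.4]
finger_gap: 0.007
finger_force: 0.0
```

>>> arm_command:
  commands: "1 10 -3 0 0 0 0;1 20 -5 0 0 0 0;1 28 -5.5 0 0 0 0;1 36 -6 0 0 0 0;1 44 -6.5 0 0 0 0;1 52 -7 0 0 0 0;1 60 -7.5 0 0 0 0;1 68 -8 0 0 0 0;1 76 -8.5 0 0 0 0;1 84 -9 0 0 0 0;1 92 -9.5 0 0 0 0;1 100 -10 0 0 0 0;1 106 -10.5 0 0 0 0;1 112 -11 0 0 0 0;1 117 -11 0 0 0 0;1 117 -11 0 0 0 0"

```text
time_s: 27.18
tcp_pos: [0.6808, -0.2166, 0.0259]
eef_rot: [2.259, 2.18, 0.001]
force: [-3.1, 0.0, 0.9]
finger_gap: 0.003
finger_force: 1.2
```

>>> arm_command:
  commands: "1 2 0 0 0 0 0;1 4 0 0 0 0 0;1 4 0 0 0 0 0"

```text
time_s: 27.43
tcp_pos: [0.6833, -0.2166, 0.0258]
eef_rot: [2.261, 2.181, -0.001]
force: [-4.7, 0.7, 3.7]
finger_gap: 0.001
finger_force: 2.9
```

>>> arm_command:
  commands: "1 1.5 0 0 0 0 0;1 3 0 0 0 0 0;1 3 0 0 0 0 0"

```text
time_s: 27.68
tcp_pos: [0.6861, -0.2167, 0.0258]
eef_rot: [2.261, 2.181, -0.001]
force: [-7.2, 0.8, 4.2]
finger_gap: 0.001
finger_force: 3.1
```

>>> arm_command:
  commands: "1 1.5 0 0 0 0 0;1 3 0 0 0 0 0;1 3 0 0 0 0 0"

```text
time_s: 27.93
tcp_pos: [0.6891, -0.2167, 0.0258]
eef_rot: [2.261, 2.181, -0.001]
force: [-5.7, 0.2, 4.3]
finger_gap: 0.004
finger_force: 3.1
```

>>> arm_command:
  commands: "1 1.5 0 0 0 0 0;1 3 0 0 0 0 0;1 3 0 0 0 0 0"

```text
time_s: 28.18
tcp_pos: [0.6921, -0.2167, 0.0258]
eef_rot: [2.261, 2.181, -0.001]
force: [-5.9, -0.5, 3.6]
finger_gap: 0.004
finger_force: 3.1
```

>>> arm_command:
  commands: "1 1 0 0 0 0 0;1 2 0 0 0 0 0;1 2 0 0 0 0 0"

```text
time_s: 28.43
tcp_pos: [0.694, -0.2167, 0.0258]
eef_rot: [-2.261, -2.181, 0.001]
force: [-6.0, -0.3, 3.7]
finger_gap: 0.005
finger_force: 3.3
```

>>> arm_command:
  commands: "1 1 0 0 0 0 0;1 2 0 0 0 0 0;1 2 0 0 0 0 0"

```text
time_s: 28.68
tcp_pos: [0.6949, -0.2167, 0.0258]
eef_rot: [-2.259, -2.18, 0.004]
force: [-11.1, -0.3, 6.9]
finger_gap: 0.005
finger_force: 5.1
```

>>> arm_command:
  commands: "1 1 0 0 0 0 0;1 2 0 0 0 0 0;1 2 0 0 0 0 0"

```text
time_s: 28.93
tcp_pos: [0.6953, -0.2168, 0.0258]
eef_rot: [-2.257, -2.177, 0.008]
force: [-15.5, 0.1, 9.9]
finger_gap: 0.001
finger_force: 8.0
```

The arm has stalled against the rear batten, with the force rising to 15 N. Backing off and checking.

>>> arm_command:
  commands: "1 -12 0 0 0 0 0;1 -16 0 10 0 0 0;1 -16 0 50 0 0 0;1 -16 0 90 0 0 0;1 -16 0 130 0 0 0;1 -60 30 150 0 0 0;1 -100 60 150 0 0 0;1 -140 90 150 0 0 0;1 -180 120 150 0 0 0;1 -220 160 150 0 0 0;1 -260 200 150 0 0 0;1 -260 200 150 0 0 0"

```text
time_s: 29.93
tcp_pos: [0.4575, -0.034, 0.1762]
eef_rot: [2.26, 2.178, 0.005]
force: [0.5, 0.5, 0.8]
finger_gap: 0.008
finger_force: 0.0
```

```bash
python3 -c "
from chk import *
chk('p11',(.659,-.2145))
a=cv2.imread('pics/p11t.png')[135:235,330:430];b=cv2.imread('pics/p11s.png')[190:290,330:430]
cv2.imwrite('pics/f.png',np.hstack([cv2.resize(x,(400,400),interpolation=cv2.INTER_CUBIC) for x in(a,b)]))"
```

```text
30.0333 [ 0.45509641 -0.03198561  0.17513008] [2.25700436 2.18415336 0.00365477]
L [ 662.  -214.7   54.1] tilt deg [ 0.3 -0.7] score 23.9
[(106, np.float64(47.0)), (105, np.float64(48.0)), (100, np.float64(49.0))] [(119, np.float64(48.0)), (117, np.float64(47.0)), (115, np.float64(49.0))]
M [ 666.8 -215.5   63.9] tilt deg [-3.6 -1.5] score 27.3
[(121, np.float64(44.0)), (119, np.float64(43.0)), (118, np.float64(45.0))] [(113, np.float64(47.0)), (113, np.float64(46.0)), (112, np.float64(48.0))]
S [ 673.  -215.7   70.2] tilt deg [-1.8 -0.7] score 34.2
[(71, np.float64(-16.0)), (70, np.float64(40.0)), (67, np.float64(-15.0))] [(92, np.float64(-10.0)), (91, np.float64(-9.0)), (89, np.float64(-11.0))]
```

View pics/f.png

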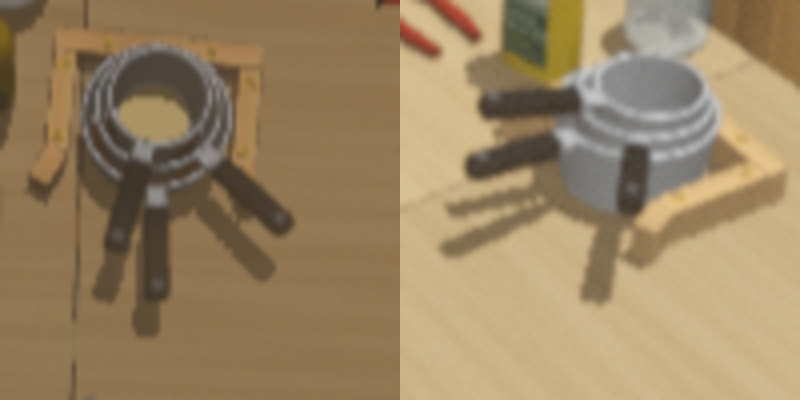

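The nest is flat in the bay against the rear batten. Ends in the top crop are small (117,240), large (157,290) and middle (282,222). The small and large ends are too close together, so I'll fan the small handle out and bring the middle one in a little.

Run:
```python
from h import *
t=dict(np.load('pics/p11t.npz'))
E={'S':((.670,-.2157),T(t,116,246,.086)),'L':((.660,-.2147),T(t,157,297,.070)),'M':((.665,-.2155),T(t,286,229,.078))}
for k,(c,e) in E.items():
    d=np.array(c)-e[:2];print(k,e,np.degrees(np.arctan2(d[1],d[0])),np.hypot(*d))
for a,b in('SL','LM','SM'):print(a,b,np.linalg.norm(E[a][1]-E[b][1]))
```

```text
S [ 0.55264213 -0.1859989   0.086     ] -14.202292057889478 0.12105794601052744
L [ 0.51958404 -0.21772101  0.07      ] 1.2325108901244919 0.14044844994856234
M [ 0.57240614 -0.30960421  0.078     ] 45.46350218264735 0.1320197959839413
S L 0.04852967051543704
L M 0.10628592416425606
S M 0.12543082095285932
```

>>> arm_command:
  commands: "1 100 -183 0 0 0 0;1 100 -183 0 0 0 0;1 100 -183 0 0 0 0;1 100 -183 0 0 0 0;1 100 -183 0 0 0 0;1 100 -183 0 0 0 0;1 100 -183 -30 0 0 0;1 100 -183 -60 0 0 0;1 100 -183 -75 0 0 0;1 100 -183 -83 0 0 0;1 100 -183 -83 0 0 0;1 100 -183 -83 0 0 0"

```text
time_s: 31.03
tcp_pos: [0.5589, -0.2184, 0.0928]
eef_rot: [2.26, 2.18, 0.001]
force: [0.7, -0.1, -0.2]
finger_gap: 0.005
finger_force: 0.0
```

>>> arm_command:
  commands: "1 -3 0 -10 0 0 0;1 -3 0 -17.5 0 0 0;1 -3 0 -17.5 0 0 0;1 -3 6 -17.5 0 0 0;1 -2 12 -17.5 0 0 0;1 -1 18 -17.5 0 0 0;1 0 24 -17.5 0 0 0;1 0 30 -17.5 0 0 0;1 2 36 -17.5 0 0 0;1 4 42 -17.5 0 0 0;1 6 48 -17.5 0 0 0;1 8 53 -17.5 0 0 0;1 9 57 -17.5 0 0 0;1 9 57 -17.5 0 0 0;1 9 57 -17.5 0 0 0"

```text
time_s: 32.28
tcp_pos: [0.5669, -0.1609, 0.0741]
eef_rot: [-2.261, -2.181, 0.0]
force: [0.1, -1.2, 0.4]
finger_gap: 0.006
finger_force: 0.0
```

>>> arm_command:
  commands: "1 5 53 -17.5 0 0 0;1 5 53 20 0 0 0;1 5 53 60 0 0 0;1 -20 40 80 0 0 0;1 -60 20 80 0 0 0;1 -100 20 80 0 0 0;1 -140 20 80 0 0 0;1 -170 20 80 0 0 0;1 -170 20 80 0 0 0"

```text
time_s: 33.03
tcp_pos: [0.3925, -0.1408, 0.1531]
eef_rot: [-2.263, -2.177, 0.002]
force: [0.8, -0.1, -0.2]
finger_gap: 0.004
finger_force: 0.0
```

```bash
python3 -c "
from chk import *
chk('p12',(.664,-.2150))"
```

```text
33.1333 [ 0.3964167  -0.14143528  0.15445973] [2.26180419e+00 2.17786036e+00 1.14366151e-03]
L [ 662.2 -214.9   54.8] tilt deg [-1.5 -0.8] score 28.5
[(108, np.float64(47.0)), (108, np.float64(46.0)), (103, np.float64(0.0))] [(121, np.float64(47.0)), (120, np.float64(48.0)), (118, np.float64(46.0))]
M [ 667.4 -215.5   61.1] tilt deg [-1.5  0.9] score 28.1
[(122, np.float64(43.0)), (119, np.float64(44.0)), (117, np.float64(42.0))] [(113, np.float64(46.0)), (112, np.float64(45.0)), (110, np.float64(47.0))]
S [ 664.  -219.4   70.9] tilt deg [ 0.4 -0.6] score 34.2
[(109, np.float64(-53.0)), (109, np.float64(-52.0)), (107, np.float64(41.0))] [(81, np.float64(45.0)), (81, np.float64(46.0)), (78, np.float64(44.0))]
```

Run:
```python
from rim import *
t=dict(np.load('pics/p12t.npz'));s=dict(np.load('pics/p12s.npz'))
for k,c,P,lo,hi in(('S',(.664,-.2194),SML,-60,-8),('L',(.661,-.2148),LARGE,-15,20),('M',(.666,-.2155),MID,25,60)):
    print(k,yaw(t,c,*P,'t',lo,hi),yaw(s,c,*P,'s',lo,hi))
g=cv2.cvtColor(t['color'],cv2.COLOR_RGB2GRAY);print(g[180:214:2,340:380:2])
```

```text
S [(109, np.float64(-53.0)), (109, np.float64(-52.0)), (106, np.float64(-51.0)), (102, np.float64(-54.0)), (95, np.float64(-50.0))] [(77, np.float64(-47.0)), (77, np.float64(-48.0)), (76, np.float64(-46.0)), (75, np.float64(-49.0)), (72, np.float64(-45.0))]
L [(106, np.float64(0.0)), (104, np.float64(-1.0)), (101, np.float64(1.0)), (91, np.float64(2.0)), (87, np.float64(-2.0))] [(108, np.float64(3.0)), (106, np.float64(4.0)), (103, np.float64(2.0)), (97, np.float64(5.0)), (87, np.float64(1.0))]
M [(122, np.float64(44.0)), (122, np.float64(43.0)), (118, np.float64(45.0)), (111, np.float64(42.0)), (109, np.float64(46.0))] [(113, np.float64(46.0)), (113, np.float64(47.0)), (112, np.float64(45.0)), (110, np.float64(48.0)), (106, np.float64(44.0))]
[[ 61  55  52  56  93  75  76  76  73  66  82  98 112  90  71  74  94 109
   96  87]
 [ 65  52  74 106 115  85  76  77  76  75  68  66  71  87 132 127  79  74
   74  78]
 [ 56  95 117 115  80  75  78  79  78  78  78  77  74  89 140 133  78  78
   78  79]
 [110 121 117  83  76  76  78  81  81  78  77  78  78  80  98  96  79  79
   79  81]
 [120 
[... 399 characters left out ...]
  98 119
  119 119]
 [117 120 120 121 114 117 121 120 121 120 119 119  85  61  62  62  98 119
  117 117]
 [122 122 122 121 117 116 119 120 119 120 120 120  86  60  62  63 100 121
  121 121]
 [120 121 121 120 113 116 119 119 119 119 118 118  84  60  61  63  98 119
  119 119]
 [119 119 119 119 111 119 122 123 122 122 123 121  85  59  68  66  88 121
  122 121]
 [ 94  98 101 104  90 111 116 119 119 121 121 121  85  58  76  76  87 122
  123 123]
 [ 65  64  67  68  67  68  71  71  75  94 116 117  83  57  58  59  94 120
  121 122]
 [ 69  65  63  65  66  67  67  66  65  72 114 117  82  71  68  94 114 117
  117 117]
 [ 72  70  68  65  64  65  67  70  67  73 117 116  79  77  78 114 117 118
  118 118]]
```

Run:
```python
from h import *
s=dict(np.load('pics/side0.npz'));t=dict(np.load('pics/top0.npz'))
hs=cv2.cvtColor(s['color'],cv2.COLOR_RGB2HSV);m=cv2.inRange(hs,(22,150,90),(34,255,255));m[:, :340]=0;m[:,:][:140]=0;m[:,390:]=0;m[230:]=0
ys,xs=np.nonzero(m);print('side bbox',xs.min(),xs.max(),ys.min(),ys.max())
for u in(xs.min(),xs.max()):
    v=ys[xs==u].max();print('side',u,v,at(s,u,v,0.0))
print('bottom',at(s,xs[ys==ys.max()].mean(),ys.max(),0))
ht=cv2.cvtColor(t['color'],cv2.COLOR_RGB2HSV)[130:170,305:340];m=cv2.inRange(ht,(15,110,40),(34,255,255));ys,xs=np.nonzero(m)
print('top bbox',xs.min()+305,xs.max()+305,ys.min()+130,ys.max()+130)
for u,v in((xs.min()+305,ys.max()+130),(xs.max()+305,ys.min()+130),(xs.max()+305,ys.max()+130)):print(at(t,u,v,0.0),at(t,u,v,.15))
```

```text
side bbox 356 376 163 209
side 356 204 [ 0.67261971 -0.05528143  0.        ]
side 376 176 [0.82497962 0.03978283 0.        ]
bottom [ 0.68184645 -0.09275345  0.        ]
top bbox 305 339 130 169
[ 0.65140847 -0.02174977  0.        ] [ 0.60934047 -0.03067848  0.15      ]
[ 0.78331677 -0.12221509  0.        ] [ 0.72822409 -0.12122381  0.15      ]
[ 0.65586957 -0.12707544  0.        ] [ 0.61336107 -0.12560424  0.15      ]
```

The small handle coasted to about -50° and the middle is at about 45°. I'll ease both back in slowly with the tool turned 90°, so its body stays clear of the glue bottle. Middle goes first.

>>> arm_command:
  commands: "1 213 -176 0 0 0 93;1 213 -176 0 0 0 93;1 213 -176 0 0 0 93;1 213 -176 0 0 0 93;1 213 -176 0 0 0 93;1 213 -176 0 0 0 93;1 213 -176 0 0 0 93;1 213 -176 0 0 0 93;1 213 -176 0 0 0 93;1 213 -176 0 0 0 93;1 213 -176 0 0 0 93;1 213 -176 0 0 0 93;1 213 -176 -25 0 0 93;1 213 -176 -50 0 0 93;1 213 -176 -65 0 0 93;1 213 -176 -65 0 0 93;1 213 -176 -65 0 0 93"

```text
time_s: 34.55
tcp_pos: [0.6097, -0.3167, 0.0873]
eef_rot: [0.025, -3.139, -0.003]
force: [-0.4, -0.8, 0.2]
finger_gap: 0.007
finger_force: 0.0
```

>>> arm_command:
  commands: "1 0 0 -12 0 0 0;1 0 0 -21 0 0 0;1 0 0 -21 0 0 0;1 -3 3 -21 0 0 0;1 -5 5 -21 0 0 0;1 -7 7 -21 0 0 0;1 -9 8.5 -21 0 0 0;1 -11 10 -21 0 0 0;1 -13 11.5 -21 0 0 0;1 -15 13 -21 0 0 0;1 -17 14.5 -21 0 0 0;1 -19 16 -21 0 0 0;1 -21 17.5 -21 0 0 0;1 -23 18.5 -21 0 0 0;1 -23 18.5 -21 0 0 0;1 -19 14 -21 0 0 0;1 -17 12 20 0 0 0;1 -17 12 60 0 0 0;1 -17 12 90 0 0 0"

```text
time_s: 36.13
tcp_pos: [0.5934, -0.3057, 0.1816]
eef_rot: [-0.025, 3.141, -0.001]
force: [0.1, -0.6, 0.6]
finger_gap: 0.001
finger_force: 0.0
```

>>> arm_command:
  commands: "1 24 192 0 0 0 0;1 24 192 0 0 0 0;1 24 192 0 0 0 0;1 24 192 0 0 0 0;1 24 192 0 0 0 0;1 24 192 0 0 0 0;1 24 192 0 0 0 0"

```text
time_s: 36.72
tcp_pos: [0.6171, -0.112, 0.179]
eef_rot: [0.03, -3.141, 0.001]
force: [0.7, -0.5, 0.8]
finger_gap: 0.004
finger_force: 0.0
```

```bash
cat >> chk.py <<'E'
def chk2(tag,cs=((.661,-.2148),(.666,-.2155),(.664,-.2194)),f=False):
    pair(tag);st=sensors.get_state();print(st['time_s'],st['tcp_pos'],st['force'])
    t=dict(np.load('pics/%st.npz'%tag));s=dict(np.load('pics/%ss.npz'%tag));E=[]
    for k,c,P,lo,hi,R,r in(('L',cs[0],LARGE,-15,20,.056,.143),('M',cs[1],MID,22,60,.047,.134),('S',cs[2],SML,-65,-8,.038,.125)):
        if f: z=P[0]+{'L':.054,'M':.059,'S':.064}[k];c=fit(t,s,R,c,(z-.012,z+.012))[:2]
        a,b=yaw(t,c,*P,'t',lo,hi)[:2],yaw(s,c,*P,'s',lo,hi)[:2];print(k,a,b)
        y=np.radians((a[0][1]+b[0][1])/2);E.append(np.array(c)-r*np.array([np.cos(y),np.sin(y)]))
    print('end gaps LM LS MS',[round(np.linalg.norm(E[i]-E[j])*1000) for i,j in((0,1),(0,2),(1,2))])
E
python3 -c "
from chk import *
chk2('p13')"
```

```text
36.8167 [ 0.61690036 -0.11391876  0.17899698] [-0.48183225  0.37276555  0.01620787]
L [(110, np.float64(0.0)), (109, np.float64(-1.0))] [(105, np.float64(3.0)), (102, np.float64(2.0))]
M [(114, np.float64(36.0)), (110, np.float64(35.0))] [(107, np.float64(38.0)), (104, np.float64(37.0))]
S [(24, np.float64(-21.0)), (24, np.float64(-57.0))] [(84, np.float64(-56.0)), (83, np.float64(-55.0))]
end gaps LM LS MS [88, 91, 155]
```

>>> arm_command:
  commands: "1 12 14 0 0 0 0;1 12 14 -30 0 0 0;1 12 14 -60 0 0 0;1 12 14 -85 0 0 0;1 12 14 -100 0 0 0;1 12 14 -106 0 0 0;1 12 14 -106 0 0 0"

```text
time_s: 37.4
tcp_pos: [0.6278, -0.1, 0.0714]
eef_rot: [0.023, -3.138, -0.001]
force: [0.4, -0.1, 0.5]
finger_gap: 0.007
finger_force: 0.0
```

>>> arm_command:
  commands: "1 -4 -2 0 0 0 0;1 -8 -4.5 0 0 0 0;1 -11 -6.5 0 0 0 0;1 -14 -8 0 0 0 0;1 -17 -10 0 0 0 0;1 -20 -11.5 0 0 0 0;1 -22 -12.5 0 0 0 0;1 -25 -14.5 0 0 0 0;1 -28 -16.5 0 0 0 0;1 -31 -19 0 0 0 0;1 -34 -21 0 0 0 0;1 -36 -22.5 0 0 0 0;1 -38 -24 0 0 0 0;1 -40 -25.5 0 0 0 0;1 -41 -26.5 0 0 0 0;1 -42 -27 0 0 0 0;1 -42 -27 0 0 0 0;1 -38 -23 0 0 0 0;1 -34 -20 40 0 0 0;1 -34 -20 80 0 0 0"

```text
time_s: 39.07
tcp_pos: [0.593, -0.1177, 0.1505]
eef_rot: [0.026, -3.134, -0.004]
force: [0.8, -1.0, 0.8]
finger_gap: 0.004
finger_force: 0.0
```

>>> arm_command:
  commands: "1 -80 40 60 0 0 0;1 -120 60 60 0 0 0;1 -160 90 60 0 0 0;1 -190 110 60 0 0 0;1 -200 120 60 0 0 0;1 -200 120 60 0 0 0;1 -200 120 60 0 0 0"

```text
time_s: 39.65
tcp_pos: [0.3919, 0.0035, 0.2143]
eef_rot: [-0.03, 3.139, 0.001]
force: [1.2, 0.5, -0.4]
finger_gap: 0.003
finger_force: 0.0
```

```bash
python3 -c "
from chk import *
chk2('p14',f=True)"
```

```text
39.75 [0.39479872 0.0015904  0.21402215] [ 0.46685265  0.79212    -0.55800501]
[ 661.9 -214.6   56.1] tilt deg [-2.7 -2.4] score 24.0
L [(101, np.float64(0.0)), (98, np.float64(-1.0))] [(101, np.float64(4.0)), (98, np.float64(3.0))]
[ 665.3 -218.8   64.2] tilt deg [-2.8 -1.7] score 32.4
M [(116, np.float64(35.0)), (113, np.float64(34.0))] [(108, np.float64(37.0)), (105, np.float64(36.0))]
[ 669.5 -214.6   70.3] tilt deg [-0.3 -1.3] score 34.8
S [(79, np.float64(-35.0)), (76, np.float64(-34.0))] [(95, np.float64(-32.0)), (95, np.float64(-33.0))]
end gaps LM LS MS [87, 87, 152]
```

Run:
```python
from h import *
I=lambda n:cv2.imread('pics/%s.png'%n,0).astype(int)
a,b,c=I('top0'),I('p14t'),I('p11t')
for n,(y0,y1,x0,x1) in dict(bottle=(135,170,308,335),pliers=(155,185,245,310),brush=(145,165,205,275),plane=(160,200,175,225),bay_rear=(140,152,342,396)).items(): print(n,abs(a-b)[y0:y1,x0:x1].mean().round(1))
print('L rim shift since contact',[cv2.phaseCorrelate(b[150:180,350:358].astype(float),c[150:180,350:358].astype(float))])
S=abs(I('side0')-I('p14s'));print('screwdriver side',S[245:290,250:300].mean().round(1))
print(hand_in())
```

```text
bottle 1.5
pliers 2.1
brush 2.4
plane 2.2
bay_rear 5.1
L rim shift since contact [((0.16318023303627394, 2.084850436465409), 0.4376956418222709)]
screwdriver side 3.4
the job is handed in; nothing more can be done
None
```

The job is handed in: the three pans are nested flat in the bay with the large one pushed up to the rear batten, the handles fanned about 87 mm or more apart at the ends and pointing out of the front, and the other items unmoved. I did not recheck the batten contact after the final handle nudges, and one small image patch on the rim read a 2-pixel shift.

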